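# Make up two centrifuge-run kits

### The job

Make up the two kits for the next centrifuge runs: the blue tray gets the orange tube insert and the red-capped bottle, the yellow tray gets the black tube insert and the white-capped bottle, with each insert in its tray's wide compartment and each bottle in the narrow one. Set everything down upright on the compartment floor without dropping it, and leave the green-capped bottle and the white insert standing where they are.

Things in the scene. Friction and masses are not known exactly. Their poses are not given: they have to be found in the camera images.
- tray_blue: blue kit tray fixed to the bench, any yaw: 172 x 98 mm, floor and walls 4 mm thick, wall and divider tops 16 mm above the bench. Origin: centre of its underside; x along its length. A divider makes a wide compartment, 90 x 90 mm inside, centred at x = -37 mm, y = 0, its floor marked by a flat dark spot 72 mm across, and a narrow one, 70 (x) x 90 mm, centred at x = +47 mm, y = 0.
- tray_yellow: yellow kit tray fixed to the bench, any yaw: 172 x 98 mm, floor and walls 4 mm thick, wall and divider tops 16 mm above the bench. Origin: centre of its underside; x along its length. A divider makes a wide compartment, 90 x 90 mm inside, centred at x = -37 mm, y = 0, its floor marked by a flat dark spot 72 mm across, and a narrow one, 70 (x) x 90 mm, centred at x = +47 mm, y = 0.
- bottle_red: amber glass bottle with a paper label and a red screw cap, standing: body 42 mm diameter, straight up to 60 mm, then a shoulder to 71 mm, cap 30 mm diameter, 90 mm high in all; 0.12 kg or so. Origin: centre of its underside, z up; loose.
- bottle_white: amber glass bottle with a paper label and a white screw cap, standing: body 42 mm diameter, straight up to 60 mm, then a shoulder to 71 mm, cap 30 mm diameter, 90 mm high in all; 0.12 kg or so. Origin: centre of its underside, z up; loose.
- bottle_green: amber glass bottle with a paper label and a green screw cap, standing: body 42 mm diameter, straight up to 60 mm, then a shoulder to 71 mm, cap 30 mm diameter, 90 mm high in all; 0.12 kg or so. Origin: centre of its underside, z up; loose. Stays in the stock.
- insert_orange: orange plastic tube insert for a centrifuge rotor, a plain upright cylinder with four black round holes drawn on its flat top (not real openings) and a thin black band near its foot: 60 mm diameter, 75 mm high; 0.15 kg or so. Origin: centre of its underside, z up; loose.
- insert_black: black plastic tube insert for a centrifuge rotor, a plain upright cylinder with four grey round holes drawn on its flat top (not real openings) and a thin grey band near its foot: 60 mm diameter, 75 mm high; 0.15 kg or so. Origin: centre of its underside, z up; loose.
- insert_white: white plastic tube insert for a centrifuge rotor, a plain upright cylinder with four grey round holes drawn on its flat top (not real openings) and a thin grey band near its foot: 60 mm diameter, 75 mm high; 0.15 kg or so. Origin: centre of its underside, z up; loose. Stays in the stock.
Things that resemble listed ones, but are neither listed nor needed, are in the scene too. Of the things like the insert_orange, leave any that is purple or turquoise; of the rest the smaller one is meant.

How it is judged (in metres and radians):
At the end, for the whole second after the job is handed in: Each insert stands flat in its tray's wide compartment (17 mm of its centre each way), each bottle in the narrow one (16 mm along, 26 mm across), underside 1-9 mm above the bench, tilt < 0.1 rad, at rest, released; green-capped bottle and white insert upright, at rest, within 30 mm of their start (x of insert_orange in the frame of tray_blue between -0.054 and -0.02 m and y of insert_orange in the frame of tray_blue between -0.017 and 0.017 m and x of bottle_red in the frame of tray_blue between 0.031 and 0.063 m and y of bottle_red in the frame of tray_blue between -0.026 and 0.026 m and z of insert_orange in the frame of tray_blue between 0.001 and 0.009 m and angle between each of insert_orange, bottle_red, insert_black, bottle_white, bottle_green, insert_white's own z axis and vertical below 0.1 rad and linear speed of each of insert_orange, bottle_red, insert_black, bottle_white, bottle_green, insert_white below 0.02 m/s and contact force between each of insert_orange, bottle_red, insert_black, bottle_white and the fingers below 0.05 N and z of bottle_red in the frame of tray_blue between 0.001 and 0.009 m and x of insert_black in the frame of tray_yellow between -0.054 and -0.02 m and y of insert_black in the frame of tray_yellow between -0.017 and 0.017 m and x of bottle_white in the frame of tray_yellow between 0.031 and 0.063 m and y of bottle_white in the frame of tray_yellow between -0.026 and 0.026 m and z of insert_black in the frame of tray_yellow between 0.001 and 0.009 m and z of bottle_white in the frame of tray_yellow between 0.001 and 0.009 m and distance of each of bottle_green, insert_white from where it was at the start of the episode below 0.03 m); the robot touches nothing.
It fails at once if a bottle or insert of the kits is dropped or thrown (faster than 0.7 m/s while no finger touches it, as after a fall of 25 mm) ((linear speed of bottle_red above 0.7 m/s and contact force between bottle_red and the fingers below 0.01 N) or (linear speed of bottle_white above 0.7 m/s and contact force between bottle_white and the fingers below 0.01 N) or (linear speed of insert_orange above 0.7 m/s and contact force between insert_orange and the fingers below 0.01 N) or (linear speed of insert_black above 0.7 m/s and contact force between insert_black and the fingers below 0.01 N)).
It fails at once if the green-capped bottle or the white insert is moved by more than 30 mm (distance of any of bottle_green, insert_white from where it was at the start of the episode above 0.03 m).
It also fails if it takes over 120 s, if anything falls off the work surface, if the arm or the gripper's body presses on something with over 40 N, if the wrist force passes 120 N, or if a joint passes its speed limit or range.

### The arm

A 6-joint arm with a two-finger parallel gripper is mounted at the origin on the work surface. World frame = base frame: x ahead of the robot, y to its left, z up, the work surface at z = 0. Lengths are in m, angles in degrees, forces in N, time in s.
With the tool pointing down it reaches from about 0.4 to 0.825 m from the base axis. Payload 7 kg.
Tool frame: the origin (TCP) lies between the finger pads; the fingertips stand ctrl.nose_length ahead of it and the grasp point (between the pads) lies 2 mm behind it (ctrl.nose_length is the distance from the TCP to the fingertips, in m); z points along the fingers, y is the line along which they close (so a half turn about z gives the same grasp; the last joint's range is limited). The gripper opens to 88 mm and grips with 3 to 60 N. Pads are 19 mm wide; open, the fingers measure 130 mm over their backs; the gripper's body (78 mm by 193 mm) begins 47 mm behind the grasp point.
Start: joints at [-55.285, 20.546, 0.682, 0, -70.136, -16.507], TCP at [0.211, -0.641, 0.244] pointing down, gripper open.
Joint ranges: [-176.03, 176.03], [-82.01, 121.73], [-58.28, 71.71], [-173.87, 95.51], [-174.79, -0.11], [-173.66, 173.66]. Speed limits (degrees/s): [136.94, 136.94, 172.46, 180, 180, 180].

### API

Orientations are given as [roll, pitch, yaw] about the fixed x, y, z axes, in that order (R = Rz(yaw) Ry(pitch) Rx(roll)).
In Python, from plant import ctrl gives the robot as it stands.
- The arm moves only by the tool apply_moves, never from a script. Its argument "commands" is a list of rows, each a list of 3 entries, a list of its own where there are three numbers: the shift along the world's x, y, z in cm, then the turn about the world's z in rad, then the closure, from 0 (fully open) to 1 (shut). In form: [[[x, y, z], turn, jaw], ...]. A call has 1 to 20 rows; each row is the pose to reach, as a shift and turn from the pose commanded when the call began; what a row does not reach only later rows make up. A row lasts 1/12 s, in which the tool goes at most 41.7 mm and 7.16 degrees, less where a joint would pass 70% of its speed; a pose out of reach is approached as far as the arm can. A call with a gripper value outside its range is refused whole. The fingers move at their own pace and stop on an object; the grip force is fixed at half the most. Time passes only in rows, so rows that repeat a pose let the fingers close. It gives the time, the measured TCP pose, the force, the opening and the grip force at its end, in the units of the state.
- ctrl.get_obs(): the state, without advancing time (a new reading comes with each control period).
- ctrl.snapshot(name): name is "side" or "top" or "wrist"; returns a dict with "img" (384x512x3 uint8, red, green, blue), "fx", "fy", "cx", "cy" (pixels), "T" (4x4, takes a point from camera to world coordinates). Camera axes: x right, y up, looking along -z (the intrinsics and any distortion apply to the point x, -y, -z); pixel columns grow to the right and rows downward; lengths in m; the calibration is good to about 2 mm. A picture is of the moment at which its call begins. There is no depth.
- ctrl.close_job(): hands the job in; it is judged then, once.
Trained networks look in a picture, given as the dict that the camera call returned (one of the last four; its "shot" number tells which), for a name from the list of things; names that differ only in an ending like _2 or _b are one class to them, and where a whole thing is asked for, a point or a joint stands for the part that bears it (a point fixed in the world has none). Each returns a list of dicts, best first, with "score" (0 to 1); they miss things now and then, are a little off and sometimes report something else, mostly with a low value. They report only what shows in the picture. A call takes as long as a camera call. They do not tell look-alikes from the thing itself.
- ctrl.search_frame(picture, target): "at" ([column, row] in pixels, amid what is visible of it).
- ctrl.spot_point(picture, target): "at" ([column, row] in pixels: a listed point, or the origin of a listed thing).
The state is a dict: "clock": time; "joint_pos": joint angles; "qvel": joint speeds; "tau": joint torques, N m; "tool_pos": TCP position; "orientation": TCP orientation; "force": force on the tool from outside, world axes, zero at the start; "moment": the same for the moment, N m; "opening": finger opening in m; "gripper_force": force on a finger pad.
Only numpy, scipy, OpenCV 4.12 (cv2) and the standard library are available. Lean on these libraries where they do the work, as an engineer would, in place of code of your own. Each camera call takes 0.05 s, during which the arm holds its last target. There are 200 camera calls.

## Working session

There is one attempt and no reset: what is moved stays moved. The work goes in short steps, Python scripts to look and compute and a tool call to move; the robot and the scene stay as the last step left them, time stands still between calls to the robot, and variables do not carry over. Pictures are saved under pics/ and viewed, at most 14 in all, crops included, and the job is handed in when it is done.

Besides the shell and the picture viewer there is one more tool, called after ">>>" as name(argument=value, ...), one argument or row to a line, values as JSON. apply_moves: Moves the arm, as the interface text tells. Its arguments: {"type":"object","properties":{"commands":{"type":"array"}},"required":["commands"]}

```bash
mkdir -p pics; cat > h.py <<'E'
import numpy as np, cv2
from plant import ctrl
def px2w(p,uv,z):
    d=np.array([(uv[0]-p["cx"])/p["fx"],-(uv[1]-p["cy"])/p["fy"],-1.0])
    T=np.array(p["T"]);r=T[:3,:3]@d;o=T[:3,3]
    return o+r*(z-o[2])/r[2]
def w2px(p,w):
    T=np.array(p["T"]);c=T[:3,:3].T@(np.array(w)-T[:3,3])
    return np.array([p["cx"]+p["fx"]*c[0]/-c[2],p["cy"]-p["fy"]*c[1]/-c[2]])
def save(p,n): cv2.imwrite(f"pics/{n}.png",cv2.cvtColor(p["img"],cv2.COLOR_RGB2BGR))
E
python3 - <<'E'
from h import *
print(ctrl.nose_length, [k for k in dir(ctrl) if k[0]!='_'])
N=["tray_blue","tray_yellow","bottle_red","bottle_white","bottle_green","insert_orange","insert_black","insert_white"]
for c in ["top","side"]:
    p=ctrl.snapshot(c); save(p,c+"0"); print(c,[k for k in p],np.round(p["T"],3).tolist(),p["fx"])
    for n in N:
        for d in ctrl.spot_point(p,n)[:4]:
            print(n,np.round(d["at"],1),round(d["score"],2),np.round(px2w(p,d["at"],0),3)[:2])
E
```

```text
0.017 ['PlanningError', 'close_job', 'get_obs', 'nose_length', 'search_frame', 'snapshot', 'spot_point']
top ['img', 'fx', 'fy', 'cx', 'cy', 'T', 'shot'] [[0.025, 0.99, -0.138, 0.368], [-1.0, 0.026, 0.007, -0.009], [0.011, 0.137, 0.99, 1.015], [0.0, 0.0, 0.0, 1.0]] 463.7576400934051
tray_blue [392.8 205.6] 0.76 [ 0.484 -0.317]
tray_blue [210.9 218.7] 0.18 [0.444 0.083]
tray_yellow [109.8 187.3] 0.91 [0.508 0.308]
tray_yellow [283.5 111.2] 0.28 [ 0.692 -0.072]
bottle_red [213.2 216.1] 0.59 [0.45  0.078]
bottle_white [279.  160.4] 0.57 [ 0.578 -0.064]
bottle_white [281.1 114.3] 0.21 [ 0.685 -0.066]
bottle_green [215.5 113.9] 0.57 [0.681 0.082]
insert_orange [218.4 160.9] 0.85 [0.574 0.071]
insert_orange [192.9 268.9] 0.79 [0.335 0.118]
insert_orange [165.3 122.3] 0.64 [0.659 0.194]
insert_orange [339.5 118.4] 0.56 [ 0.679 -0.199]
insert_black [279.2 217.4] 0.69 [ 0.451 -0.066]
insert_black [282.  111.8] 0.33 [ 0.691 -0.068]
insert_white [211.6 217.2] 0.75 [0.448 0.082]
insert_white [284.  112.3] 0.69 [ 0.69  -0.073]
side ['img', 'fx', 'fy', 'cx', 'cy', 'T', 'shot'] [[-0.818, 0.286, -0.499, 0.002], [-0.575, -0.445, 0.687, 0.746], [-0.025, 0.849, 0.529, 0.594], [0.0, 0.0, 0.0, 1.0]] 469.34996708483976
tray_blue [265.1 229.5] 0.69 [0.452 0.096]
tray_yellow [179.7 281.4] 0.86 [0.495 0.312]
tray_yellow [221.5 205.5] 0.35 [0.586 0.076]
bottle_red [265.4 225.5] 0.94 [0.46  0.084]
bottle_white [257.3 179.8] 0.82 [ 0.582 -0.061]
bottle_green [186.1 195.2] 0.93 [0.683 0.087]
insert_orange [253.5 149.8] 0.75 [ 0.684 -0.188]
insert_orange [227.1 204.9] 0.66 [0.577 0.067]
insert_orange [162.5 220.3] 0.61 [0.658 0.191]
insert_orange [305.3 255.2] 0.58 [0.341 0.122]
insert_black [305.2 196.3] 0.66 [ 0.446 -0.06 ]
insert_black [224.8 205.6] 0.25 [0.579 0.072]
insert_white [229.5 169.1] 0.58 [ 0.673 -0.067]
```

View pics/top0.png

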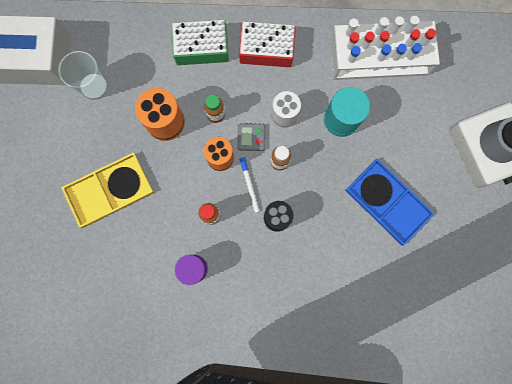

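View pics/side0.png

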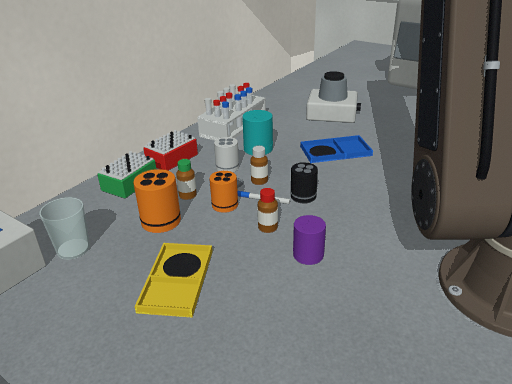

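The top view shows the two trays (blue ~(390,203), yellow ~(108,190)), and red (208,212), white (281,155) and green (213,103) caps. It also shows the black (278,215) and white (287,107) inserts.

What could be taken for insert_orange: small orange (218,155), big orange (160,113), purple (191,269), turquoise (347,112). By the description it is the small orange at (218,155). I'll check that in a crop and measure trays and caps.

```bash
python3 - <<'E'
from h import *
p=ctrl.snapshot("top"); im=p["img"]
cv2.imwrite("pics/crop1.png",cv2.resize(cv2.cvtColor(im[80:290,130:310],cv2.COLOR_RGB2BGR),None,fx=2.8,fy=2.8,interpolation=cv2.INTER_CUBIC))
hsv=cv2.cvtColor(im,cv2.COLOR_RGB2HSV); H,S,V=cv2.split(hsv)
def blob(m,box,z):
    k=np.zeros_like(m);c0,r0,c1,r1=box;k[r0:r1,c0:c1]=m[r0:r1,c0:c1]
    n,l,st,ce=cv2.connectedComponentsWithStats(k.astype(np.uint8)); i=1+np.argmax(st[1:,4])
    ys,xs=np.nonzero(l==i); return np.c_[xs,ys], px2w(p,ce[i],z), st[i,4]
for n,m,box in [("blue",(H>100)&(H<130)&(S>120),(335,150,445,255)),("yellow",(H>20)&(H<35)&(S>120),(50,145,165,235))]:
    pts,_,a=blob(m,box,.016)
    w=np.array([px2w(p,q,.012)[:2] for q in pts],np.float32)
    (c,sz,ang)=cv2.minAreaRect(w*1000)
    _,s,a2=blob((V<60),box,.004)
    c=np.array(c)/1000; box4=cv2.boxPoints((c*1000,sz,ang))
    e=[box4[1]-box4[0],box4[2]-box4[1]]; ax=max(e,key=np.linalg.norm); ax=ax/np.linalg.norm(ax)
    if ax@(s[:2]-c)>0: ax=-ax
    print(n,c.round(4),np.round(sz),"yaw",np.degrees(np.arctan2(ax[1],ax[0])).round(1),"spot",s[:2].round(4),"pred",(c-ax*.037).round(4),"narrow",(c+.047*ax).round(4),(s[:2]+.084*ax).round(4))
for n,m,box,z in [("redcap",((H<8)|(H>172))&(S>150),(195,198,222,226),.09),("whitecap",(V>170)&(S<60),(268,142,295,163),.09),("blacktop",V<70,(258,195,300,236),.06),("orange",(H<20)&(S>150),(198,132,240,175),.06)]:
    pts,w,a=blob(m,box,z); print(n,a,pts.min(0),pts.max(0),w.round(4))
o=ctrl.get_obs(); print(o["tool_pos"],o["orientation"],o["opening"],o["force"])
E
```

```text
blue [ 0.4909 -0.3058] [172. 102.] yaw -133.8 spot [ 0.5172 -0.2787] pred [ 0.5165 -0.2791] narrow [ 0.4584 -0.3397] [ 0.4591 -0.3393]
yellow [0.5009 0.3099] [101. 174.] yaw 118.3 spot [0.5187 0.2779] pred [0.5184 0.2774] narrow [0.4786 0.3513] [0.4789 0.3519]
redcap 185 [200 204] [214 219] [0.4522 0.0832 0.09  ]
whitecap 186 [270 142] [288 159] [ 0.5783 -0.0617  0.09  ]
blacktop 426 [264 201] [292 230] [ 0.4487 -0.0598  0.06  ]
orange 582 [204 137] [232 170] [0.5761 0.066  0.06  ]
[ 0.21090936 -0.64120214  0.24358244] [-1.79997174e+02 -8.29364375e-04 -1.61790152e+02] 0.08750990141138293 [0.20165557 0.35267874 0.38848099]
```

View pics/crop1.png

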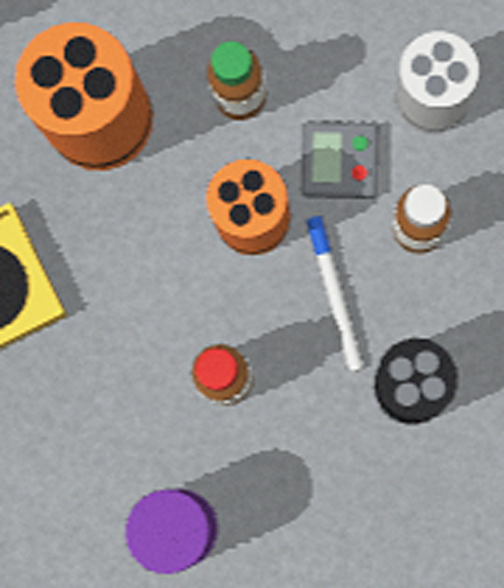

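The crop confirms it: the small orange insert with four black holes sits at about (246,190) in the crop. The purple and large orange look-alikes are elsewhere. Next I go above the black insert.

>>> apply_moves(
  commands=[
    [[23.8,57.9,-4],0,0],
    [[23.8,57.9,-4],0,0],
    [[23.8,57.9,-4],0,0],
    [[23.8,57.9,-4],0,0],
    [[23.8,57.9,-4],0,0],
    [[23.8,57.9,-4],0,0],
    [[23.8,57.9,-4],0,0],
    [[23.8,57.9,-4],0,0],
    [[23.8,57.9,-4],0,0],
    [[23.8,57.9,-4],0,0],
    [[23.8,57.9,-4],0,0],
    [[23.8,57.9,-4],0,0],
    [[23.8,57.9,-4],0,0],
    [[23.8,57.9,-4],0,0],
    [[23.8,57.9,-4],0,0],
    [[23.8,57.9,-4],0,0],
    [[23.8,57.9,-4],0,0],
    [[23.8,57.9,-4],0,0],
    [[23.8,57.9,-4],0,0],
    [[23.8,57.9,-4],0,0],
  ],
)

```text
clock: 2.62
tool_pos: [0.4485, -0.0633, 0.2037]
orientation: [-180.0, 0.0, -161.9]
force: [-0.4, 0.1, -0.7]
opening: 0.0875
gripper_force: 0.0
```

```bash
python3 - <<'E'
from h import *
p=ctrl.snapshot("wrist"); im=p["img"]; save(p,"w1")
o=ctrl.get_obs();print(o["tool_pos"],o["orientation"],np.round(o["joint_pos"],1))
for n in ["insert_black","bottle_red","bottle_white","insert_orange"]:
    for d in ctrl.spot_point(p,n)[:2]: print(n,np.round(d["at"]),round(d["score"],2),px2w(p,d["at"],0).round(4))
E
```

```text
[ 0.44852952 -0.06332259  0.20369502] [-1.79997167e+02  1.06257847e-02 -1.61903798e+02] [ 17.    1.  -29.5   0.  -59.4 -88.9]
insert_black [253. 173.] 0.63 [ 0.4533 -0.0597  0.    ]
bottle_red [370. 210.] 0.7 [0.4538 0.0908 0.    ]
bottle_red [313. 289.] 0.52 [0.5817 0.0662 0.    ]
bottle_white [220. 260.] 0.72 [ 0.5767 -0.064   0.    ]
insert_orange [312. 287.] 0.76 [0.5788 0.0639 0.    ]
insert_orange [434. 125.] 0.58 [0.3385 0.1153 0.    ]
```

View pics/w1.png

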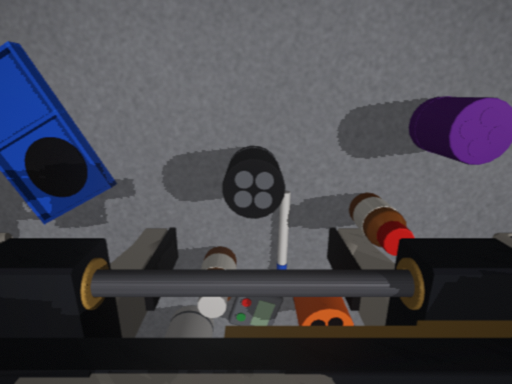

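The wrist view shows the black insert between the fingers, hole pattern centred near (254,189), so about (0.450, -0.060). I descend and grip.

>>> apply_moves(
  commands=[
    [[0.1,0.2,-3],0,0],
    [[0.1,0.2,-6],0,0],
    [[0.1,0.2,-9],0,0],
    [[0.1,0.2,-12],0,0],
    [[0.1,0.2,-14],0,0],
    [[0.1,0.2,-15.4],0,0],
    [[0.1,0.2,-15.4],0,0],
    [[0.1,0.2,-15.4],0,0.6],
    [[0.1,0.2,-15.4],0,0.6],
    [[0.1,0.2,-15.4],0,0.6],
    [[0.1,0.2,-15.4],0,0.6],
    [[0.1,0.2,-15.4],0,0.6],
    [[0.1,0.2,-15.4],0,0.6],
    [[0.1,0.2,-15.4],0,0.6],
    [[0.1,0.2,-15.4],0,0.6],
  ],
)

```text
clock: 4.12
tool_pos: [0.4506, -0.0601, 0.0505]
orientation: [-180.0, 0.1, -161.8]
force: [-0.1, -0.8, 7.3]
opening: 0.0597
gripper_force: 30.0
```

>>> apply_moves(
  commands=[
    [[0,0,2],0,0.6],
    [[0,0,5],0,0.6],
    [[0,0,9],0,0.6],
    [[0,0,13],0,0.6],
    [[0,0,15],0,0.6],
    [[0.6,3,15],0,0.6],
    [[1.3,6.5,15],0,0.6],
    [[2.1,10.4,15],0,0.6],
    [[2.9,14.3,15],0,0.6],
    [[3.7,18.2,15],0,0.6],
    [[4.5,22.1,15],0,0.6],
    [[5.3,26,15],0,0.6],
    [[6.1,30,15],0,0.6],
    [[6.6,32.5,15],0,0.6],
    [[6.9,33.8,15],0,0.6],
    [[6.9,33.8,15],0,0.6],
    [[6.9,33.8,13],0,0.6],
    [[6.9,33.8,10],0,0.6],
    [[6.9,33.8,7],0,0.6],
    [[6.9,33.8,5],0,0.6],
  ],
)

```text
clock: 5.78
tool_pos: [0.5174, 0.2758, 0.0972]
orientation: [-180.0, -0.2, -161.9]
force: [0.1, -0.6, -1.4]
opening: 0.0597
gripper_force: 30.0
```

```bash
python3 - <<'E'
from h import *
o=ctrl.get_obs();print(o["tool_pos"],np.round(o["joint_pos"],1))
p=ctrl.snapshot("wrist");save(p,"w2")
print(w2px(p,[.5185,.2778,.004]))
E
```

```text
[0.51744012 0.27581282 0.09720285] [ 4.710e+01  2.010e+01 -2.110e+01 -1.000e-01 -4.890e+01 -1.189e+02]
[253.67026782 201.63349253]
```

View pics/w2.png

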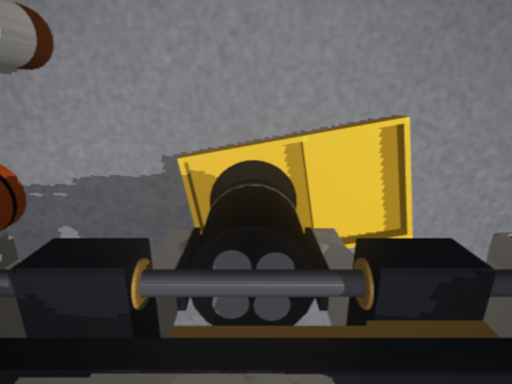

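The held insert is over the wide compartment: the wall tops frame it and the dark spot shows around its foot at (252,200). Lowering gently.

>>> apply_moves(
  commands=[
    [[0,0,-1.5],0,0.6],
    [[0,0,-2.8],0,0.6],
    [[0,0,-3.6],0,0.6],
    [[0,0,-4.2],0,0.6],
    [[0,0,-4.5],0,0.6],
    [[0,0,-4.5],0,0.6],
    [[0,0,-4.5],0,0.6],
  ],
)

```text
clock: 6.42
tool_pos: [0.5193, 0.278, 0.0553]
orientation: [180.0, 0.1, -161.8]
force: [0.7, -0.1, -1.9]
opening: 0.0594
gripper_force: 30.0
```

>>> apply_moves(
  commands=[
    [[0,0,-0.1],0,0.6],
    [[0,0,-0.1],0,0.6],
    [[0,0,-0.1],0,0.2],
    [[0,0,-0.1],0,0.1],
    [[0,0,-0.1],0,0.1],
    [[0,0,-0.1],0,0.1],
    [[0,0,2],0,0.1],
    [[0,0,5],0,0.1],
    [[0,0,9],0,0],
    [[0,0,12.5],0,0],
    [[0,0,14.5],0,0],
    [[0,0,14.5],0,0],
  ],
)

```text
clock: 7.42
tool_pos: [0.5211, 0.2794, 0.2053]
orientation: [179.8, 0.5, -161.7]
force: [-0.3, 0.5, 0.1]
opening: 0.0874
gripper_force: 0.0
```

>>> apply_moves(
  commands=[
    [[5.9,-34,0],0,0],
    [[5.9,-34,0],0,0],
    [[5.9,-34,0],0,0],
    [[5.9,-34,0],0,0],
    [[5.9,-34,0],0,0],
    [[5.9,-34,0],0,0],
    [[5.9,-34,0],0,0],
    [[5.9,-34,0],0,0],
    [[5.9,-34,0],0,0],
    [[5.9,-34,0],0,0],
    [[5.9,-34,0],0,0],
    [[5.9,-34,0],0,0],
    [[5.9,-34,0],0,0],
  ],
)

```text
clock: 8.5
tool_pos: [0.5778, -0.0611, 0.1995]
orientation: [180.0, -0.0, -161.7]
force: [-1.0, 0.0, 0.2]
opening: 0.0877
gripper_force: 0.0
```

```bash
python3 - <<'E'
from h import *
p=ctrl.snapshot("wrist");o=ctrl.get_obs();print(o["tool_pos"],np.round(o["joint_pos"],1))
for n in ["bottle_white","insert_orange"]:
    for d in ctrl.spot_point(p,n)[:2]: print(n,np.round(d["at"]),round(d["score"],2),px2w(p,d["at"],0).round(4))
p=ctrl.snapshot("top")
for n in ["bottle_white","insert_black"]:
    for d in ctrl.spot_point(p,n)[:2]: print(n,np.round(d["at"]),round(d["score"],2),px2w(p,d["at"],0.004).round(4))
E
```

```text
[ 0.57784085 -0.06102364  0.19957525] [ 13.2  13.6 -15.1  -0.  -61.3 -84.9]
bottle_white [248. 168.] 0.81 [ 0.5783 -0.0651  0.    ]
bottle_white [46. 12.] 0.67 [ 0.4898 -0.3059  0.    ]
insert_orange [116. 209.] 0.82 [ 0.6771 -0.2017  0.    ]
insert_orange [350. 203.] 0.8 [0.5816 0.0641 0.    ]
bottle_white [279. 163.] 0.69 [ 0.571  -0.0635  0.004 ]
```

>>> apply_moves(
  commands=[
    [[0.1,-0.2,-3],0,0],
    [[0.1,-0.2,-6],0,0],
    [[0.1,-0.2,-9],0,0],
    [[0.1,-0.2,-12],0,0],
    [[0.1,-0.2,-14],0,0],
    [[0.1,-0.2,-15.3],0,0],
    [[0.1,-0.2,-15.3],0,0],
    [[0.1,-0.2,-15.3],0,0.8],
    [[0.1,-0.2,-15.3],0,0.8],
    [[0.1,-0.2,-15.3],0,0.8],
    [[0.1,-0.2,-15.3],0,0.8],
    [[0.1,-0.2,-15.3],0,0.8],
    [[0.1,-0.2,-15.3],0,0.8],
    [[0.1,-0.2,-15.3],0,0.8],
    [[0.1,-0.2,-15.3],0,0.8],
  ],
)

```text
clock: 10.05
tool_pos: [0.579, -0.0641, 0.0468]
orientation: [180.0, 0.0, -161.8]
force: [-0.6, 1.6, 2.8]
opening: 0.0413
gripper_force: 30.0
```

>>> apply_moves(
  commands=[
    [[0,0,2],0,0.8],
    [[0,0,5],0,0.8],
    [[0,0,9],0,0.8],
    [[0,0,13],0,0.8],
    [[0,0,15],0,0.8],
    [[-0.7,3,15],0.1,0.8],
    [[-1.5,6,15],0.22,0.8],
    [[-2.2,9,15],0.34,0.8],
    [[-2.9,12,15],0.46,0.8],
    [[-3.6,15,15],0.58,0.8],
    [[-4.3,18,15],0.7,0.8],
    [[-5.1,21,15],0.82,0.8],
    [[-5.8,24,15],0.94,0.8],
    [[-6.5,27,15],1.06,0.8],
    [[-7.2,30,15],1.18,0.8],
    [[-8,33,15],1.3,0.8],
    [[-8.7,36,15],1.42,0.8],
    [[-9.4,39,15],1.54,0.8],
    [[-10,41.5,15],1.65,0.8],
    [[-10,41.5,15],1.74,0.8],
  ],
)

```text
clock: 11.72
tool_pos: [0.478, 0.3547, 0.1961]
orientation: [-180.0, 0.0, -61.6]
force: [0.7, -0.5, -1.0]
opening: 0.0416
gripper_force: 30.0
```

>>> apply_moves(
  commands=[
    [[0,0,0],0,0.8],
    [[0,0,-3],0,0.8],
    [[0,0,-6],0,0.8],
    [[0,0,-9],0,0.8],
    [[0,0,-10],0,0.8],
    [[0,0,-10],0,0.8],
    [[0,0,-10],0,0.8],
  ],
)

```text
clock: 12.3
tool_pos: [0.4794, 0.3505, 0.0971]
orientation: [180.0, -0.0, -62.2]
force: [1.0, 0.6, -0.6]
opening: 0.0415
gripper_force: 30.0
```

```bash
python3 - <<'E'
from h import *
o=ctrl.get_obs();print(o["tool_pos"],np.round(o["joint_pos"],1))
p=ctrl.snapshot("wrist");save(p,"w3")
print(w2px(p,[.4788,.3516,.004]))
E
```

```text
[0.4794015  0.35049046 0.09708347] [ 55.   20.6 -20.3   0.  -49.1 -27.2]
[251.74721909 200.02156542]
```

View pics/w3.png

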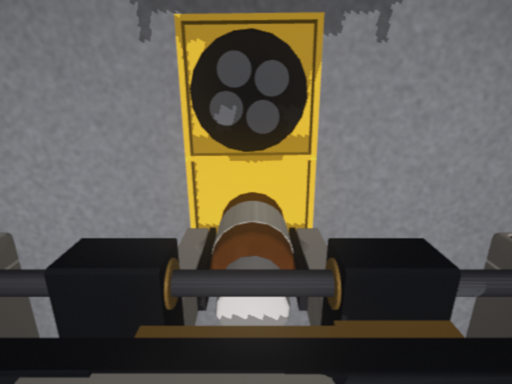

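The black insert stands centred in the wide compartment (249,90), and the bottle is over the narrow one (253,200). Lowering and releasing.

>>> apply_moves(
  commands=[
    [[0,0,-1.5],0,0.8],
    [[0,0,-2.8],0,0.8],
    [[0,0,-3.6],0,0.8],
    [[0,0,-4.2],0,0.8],
    [[0,0,-4.5],0,0.8],
    [[0,0,-4.6],0,0.8],
    [[0,0,-4.6],0,0.8],
    [[0,0,-4.6],0,0.4],
    [[0,0,-4.6],0,0.2],
    [[0,0,-4.6],0,0.1],
    [[0,0,-4.6],0,0.1],
    [[0,0,-4.6],0,0.1],
    [[0,0,-2.5],0,0.1],
    [[0,0,1],0,0.1],
    [[0,0,5],0,0],
    [[0,0,9],0,0],
    [[0,0,10],0,0],
    [[0,0,10],0,0],
  ],
)

```text
clock: 13.85
tool_pos: [0.4805, 0.3525, 0.2014]
orientation: [-179.6, 0.2, -62.1]
force: [0.3, 0.9, -0.5]
opening: 0.0875
gripper_force: 0.0
```

>>> apply_moves(
  commands=[
    [[1,-3,0],-0.12,0],
    [[2,-6,0],-0.24,0],
    [[3.1,-9,0],-0.36,0],
    [[4.1,-12,0],-0.48,0],
    [[5.2,-15,0],-0.6,0],
    [[6.2,-18,0],-0.72,0],
    [[7.2,-21,0],-0.84,0],
    [[8.2,-24,0],-0.96,0],
    [[9.2,-27,0],-1.08,0],
    [[9.8,-28.4,0],-1.2,0],
    [[9.8,-28.4,0],-1.32,0],
    [[9.8,-28.4,0],-1.44,0],
    [[9.8,-28.4,0],-1.56,0],
    [[9.8,-28.4,0],-1.68,0],
    [[9.8,-28.4,0],-1.74,0],
    [[9.8,-28.4,0],-1.74,0],
  ],
)

```text
clock: 15.18
tool_pos: [0.5765, 0.0667, 0.1958]
orientation: [180.0, -0.1, -162.0]
force: [0.4, -0.4, 0.0]
opening: 0.0877
gripper_force: 0.0
```

```bash
python3 - <<'E'
from h import *
p=ctrl.snapshot("wrist");o=ctrl.get_obs();print(o["tool_pos"],np.round(o["joint_pos"],1));save(p,"w4")
for n in ["insert_orange"]:
    for d in ctrl.spot_point(p,n)[:3]: print(n,np.round(d["at"]),round(d["score"],2),px2w(p,d["at"],0).round(4))
E
```

```text
[0.57658364 0.06672113 0.19587353] [ 25.9  13.8 -15.4  -0.  -60.9 -97.6]
insert_orange [326. 260.] 0.9 [0.6588 0.1922 0.    ]
insert_orange [248. 173.] 0.84 [0.5819 0.0643 0.    ]
insert_orange [  2. 181.] 0.82 [ 0.6786 -0.204   0.    ]
```

View pics/w4.png

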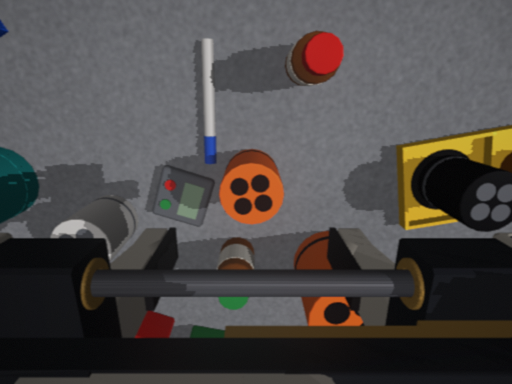

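The small orange insert is centred under the gripper (hole pattern at (251,191)). The green bottle and the big orange one are clear of the descent, so I go down and grip.

>>> apply_moves(
  commands=[
    [[0.1,-0.1,-3],0,0],
    [[0.1,-0.1,-6],0,0],
    [[0.1,-0.1,-9],0,0],
    [[0.1,-0.1,-12],0,0],
    [[0.1,-0.1,-14],0,0],
    [[0.1,-0.1,-14.7],0,0],
    [[0.1,-0.1,-14.7],0,0],
    [[0.1,-0.1,-14.7],0,0.6],
    [[0.1,-0.1,-14.7],0,0.6],
    [[0.1,-0.1,-14.7],0,0.6],
    [[0.1,-0.1,-14.7],0,0.6],
    [[0.1,-0.1,-14.7],0,0.6],
    [[0.1,-0.1,-14.7],0,0.6],
    [[0.1,-0.1,-14.7],0,0.6],
  ],
)

```text
clock: 16.45
tool_pos: [0.5784, 0.0661, 0.0506]
orientation: [180.0, 0.1, -161.8]
force: [-1.9, 0.9, 6.3]
opening: 0.0596
gripper_force: 30.0
```

>>> apply_moves(
  commands=[
    [[0,0,2],0,0.6],
    [[0,0,5],0,0.6],
    [[0,0,9],0,0.6],
    [[0,0,13],0,0.6],
    [[-0.2,-1,15],0,0.6],
    [[-0.7,-4,15],0,0.6],
    [[-1.4,-8,15],0,0.6],
    [[-2.1,-12,15],0,0.6],
    [[-2.8,-16,15],0,0.6],
    [[-3.5,-20,15],0,0.6],
    [[-4.2,-24,15],0,0.6],
    [[-4.9,-28,15],0,0.6],
    [[-5.6,-31.5,15],0,0.6],
    [[-6,-33.8,15],0,0.6],
    [[-6.1,-34.5,15],0,0.6],
    [[-6.1,-34.5,15],0,0.6],
    [[-6.1,-34.5,12],0,0.6],
    [[-6.1,-34.5,8],0,0.6],
    [[-6.1,-34.5,5],0,0.6],
    [[-6.1,-34.5,5],0,0.6],
  ],
)

```text
clock: 18.12
tool_pos: [0.513, -0.2769, 0.0936]
orientation: [179.6, -0.5, -161.8]
force: [-0.6, 0.1, -2.6]
opening: 0.0596
gripper_force: 30.0
```

```bash
python3 - <<'E'
from h import *
p=ctrl.snapshot("wrist");o=ctrl.get_obs();print(o["tool_pos"],np.round(o["joint_pos"],1));save(p,"w5")
E
```

```text
[ 0.5148561  -0.27776268  0.09693675] [ -9.2  20.1 -21.2  -0.  -49.1 -62.5]
```

View pics/w5.png

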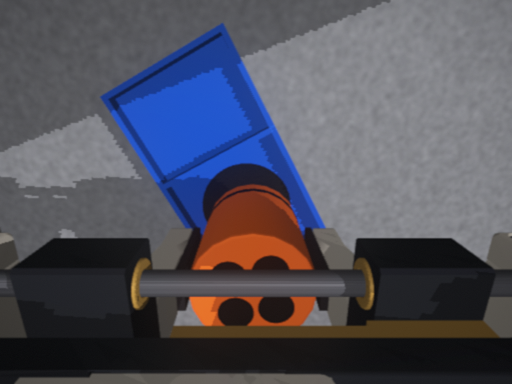

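The insert is over the blue tray's dark spot (247,200). Lowering and releasing.

>>> apply_moves(
  commands=[
    [[0,0,-1.5],0,0.6],
    [[0,0,-2.8],0,0.6],
    [[0,0,-3.6],0,0.6],
    [[0,0,-4.2],0,0.6],
    [[0,0,-4.5],0,0.6],
    [[0,0,-4.6],0,0.6],
    [[0,0,-4.6],0,0.6],
    [[0,0,-4.6],0,0.2],
    [[0,0,-4.6],0,0.1],
    [[0,0,-4.6],0,0.1],
    [[0,0,-4.6],0,0.1],
    [[0,0,-2.5],0,0.1],
    [[0,0,1],0,0.1],
    [[0,0,5],0,0],
    [[0,0,9],0,0],
    [[0,0,10],0,0],
    [[0,0,10],0,0],
  ],
)

```text
clock: 19.58
tool_pos: [0.519, -0.2799, 0.2044]
orientation: [-179.7, 0.4, -161.8]
force: [-0.3, 0.4, -0.6]
opening: 0.0872
gripper_force: 0.0
```

>>> apply_moves(
  commands=[
    [[-6.3,36.3,0],0,0],
    [[-6.3,36.3,0],0,0],
    [[-6.3,36.3,0],0,0],
    [[-6.3,36.3,0],0,0],
    [[-6.3,36.3,0],0,0],
    [[-6.3,36.3,0],0,0],
    [[-6.3,36.3,0],0,0],
    [[-6.3,36.3,0],0,0],
    [[-6.3,36.3,0],0,0],
    [[-6.3,36.3,0],0,0],
    [[-6.3,36.3,0],0,0],
    [[-6.3,36.3,0],0,0],
    [[-6.3,36.3,0],0,0],
  ],
)

```text
clock: 20.67
tool_pos: [0.4538, 0.0829, 0.1992]
orientation: [-180.0, -0.0, -161.8]
force: [-0.1, 0.7, -0.3]
opening: 0.0877
gripper_force: 0.0
```

```bash
python3 - <<'E'
from h import *
p=ctrl.snapshot("wrist");o=ctrl.get_obs();print(o["tool_pos"]);save(p,"w6")
for d in ctrl.spot_point(p,"bottle_red")[:3]: print(np.round(d["at"]),round(d["score"],2),px2w(p,d["at"],0).round(4))
im=p["img"];H,S,V=cv2.split(cv2.cvtColor(im,cv2.COLOR_RGB2HSV))
m=(((H<6)|(H>174))&(S>180)&(V>120)).astype(np.uint8)
n,l,st,ce=cv2.connectedComponentsWithStats(m)
for i in range(1,n):
    if st[i,4]>200: print(st[i],px2w(p,ce[i],.09).round(4))
E
```

```text
[0.45389763 0.08271648 0.1992666 ]
[254. 168.] 0.95 [0.4521 0.0855 0.    ]
[237 177  33  31 789] [0.4518 0.0835 0.09  ]
```

>>> apply_moves(
  commands=[
    [[-0.2,0,-3],0,0],
    [[-0.2,0,-6],0,0],
    [[-0.2,0,-9],0,0],
    [[-0.2,0,-12],0,0],
    [[-0.2,0,-14],0,0],
    [[-0.2,0,-15.3],0,0],
    [[-0.2,0,-15.3],0,0],
    [[-0.2,0,-15.3],0,0.8],
    [[-0.2,0,-15.3],0,0.8],
    [[-0.2,0,-15.3],0,0.8],
    [[-0.2,0,-15.3],0,0.8],
    [[-0.2,0,-15.3],0,0.8],
    [[-0.2,0,-15.3],0,0.8],
    [[-0.2,0,-15.3],0,0.8],
    [[-0.2,0,-15.3],0,0.8],
  ],
)

```text
clock: 22.02
tool_pos: [0.452, 0.0839, 0.0468]
orientation: [180.0, 0.0, -161.8]
force: [-0.7, 0.3, 3.4]
opening: 0.0415
gripper_force: 30.0
```

>>> apply_moves(
  commands=[
    [[0,0,2],0,0.8],
    [[0,0,5],0,0.8],
    [[0,0,9],0,0.8],
    [[0,0,13],0,0.8],
    [[0,-1,15],0,0.8],
    [[0,-4,15],0.1,0.8],
    [[0,-8,15],0.2,0.8],
    [[0.2,-12,15],0.3,0.8],
    [[0.2,-16,15],0.4,0.8],
    [[0.3,-20,15],0.49,0.8],
    [[0.4,-24,15],0.49,0.8],
    [[0.5,-28,15],0.49,0.8],
    [[0.6,-32,15],0.49,0.8],
    [[0.7,-36,15],0.49,0.8],
    [[0.7,-39.5,15],0.49,0.8],
    [[0.7,-41.5,15],0.49,0.8],
    [[0.7,-42.3,15],0.49,0.8],
    [[0.7,-42.3,13],0.49,0.8],
    [[0.7,-42.3,9],0.49,0.8],
    [[0.7,-42.3,7],0.49,0.8],
  ],
)

```text
clock: 23.68
tool_pos: [0.4573, -0.3381, 0.1134]
orientation: [179.8, -0.0, -133.8]
force: [-0.9, 0.4, -2.4]
opening: 0.0416
gripper_force: 30.0
```

>>> apply_moves(
  commands=[
    [[0,0,-1],0,0.8],
    [[0,0,-2],0,0.8],
    [[0,0,-2],0,0.8],
  ],
)

```text
clock: 23.93
tool_pos: [0.4585, -0.3386, 0.0953]
orientation: [179.9, -0.0, -133.7]
force: [-0.0, 0.2, -1.6]
opening: 0.0416
gripper_force: 30.0
```

```bash
python3 - <<'E'
from h import *
p=ctrl.snapshot("wrist");o=ctrl.get_obs();print(o["tool_pos"],np.round(o["joint_pos"],1));save(p,"w7")
E
```

```text
[ 0.45910989 -0.33891874  0.09657617] [-16.8  18.8 -23.3   0.  -47.9 -26.9]
```

View pics/w7.png

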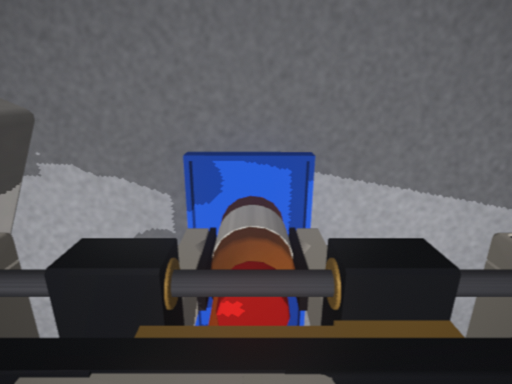

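The red bottle is centred across the narrow compartment (252,205). Lowering and releasing.

>>> apply_moves(
  commands=[
    [[0,0,-1.5],0,0.8],
    [[0,0,-2.8],0,0.8],
    [[0,0,-3.6],0,0.8],
    [[0,0,-4.2],0,0.8],
    [[0,0,-4.5],0,0.8],
    [[0,0,-4.6],0,0.8],
    [[0,0,-4.6],0,0.8],
    [[0,0,-4.6],0,0.4],
    [[0,0,-4.6],0,0.2],
    [[0,0,-4.6],0,0.1],
    [[0,0,-4.6],0,0.1],
    [[0,0,-4.6],0,0.1],
    [[0,0,-2.5],0,0.1],
    [[0,0,1],0,0.1],
    [[0,0,5],0,0],
    [[0,0,9],0,0],
    [[0,0,12],0,0],
    [[0,0,14],0,0],
    [[0,0,14],0,0],
  ],
)

```text
clock: 25.57
tool_pos: [0.4609, -0.3404, 0.2422]
orientation: [-179.5, 0.1, -133.7]
force: [0.7, -0.3, 0.7]
opening: 0.0874
gripper_force: 0.0
```

>>> apply_moves(
  commands=[
    [[0,4,0],0,0],
    [[-4,8,0],0,0],
    [[-4,12,0],0,0],
    [[-4,16,0],0,0],
    [[-4,20,0],0,0],
    [[-4,24,0],0,0],
    [[-4,28,0],0,0],
    [[-4,31,0],0,0],
    [[-4,32,0],0,0],
    [[-4,32,0],0,0],
  ],
)

```text
clock: 26.4
tool_pos: [0.4188, -0.017, 0.2365]
orientation: [-180.0, 0.0, -133.5]
force: [-0.1, 0.6, -0.2]
opening: 0.0876
gripper_force: 0.0
```

```bash
python3 - <<'E'
from h import *
p=ctrl.snapshot("top"); save(p,"top9")
T={"insert_orange":(.517,-.279,.004),"bottle_red":(.4588,-.3395,.004),"insert_black":(.5185,.2778,.004),"bottle_white":(.4788,.3516,.004),"bottle_green":(.682,.085,0),"insert_white":(.684,-.069,0)}
for n,t in T.items():
    for d in ctrl.spot_point(p,n)[:5]:
        w=px2w(p,d["at"],t[2])
        if np.hypot(*(w-t)[:2])<.04: print(n,round(d["score"],2),(w-t).round(4))
E
```

```text
bottle_red 0.74 [ 0.0013 -0.0003  0.    ]
insert_black 0.74 [0.0035 0.0038 0.    ]
bottle_white 0.72 [-0.0033 -0.0007  0.    ]
insert_white 0.58 [ 0.0064 -0.0005  0.    ]
```

View pics/top9.png

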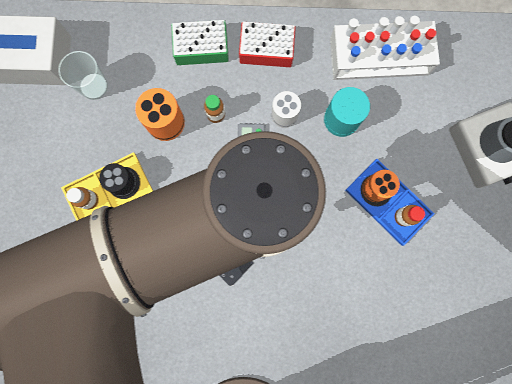

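All four pieces stand upright in their compartments: the yellow tray's at (118,180) and (82,197), the blue tray's at (382,186) and (410,215). The green bottle (213,107) and white insert (287,108) are where they started. Handing in.

```bash
python3 -c "
from h import *
print(ctrl.close_job())"
```

```text
the job is handed in; nothing more can be done
None
```

Both kits are made up and the job is handed in at about 26 s, though the hand-in returned no verdict; in the last picture all four pieces stood upright in their compartments, with the green-capped bottle and white insert where they started.

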